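# Prop up the stamping slab with a pry bar and a shim

### The job

The heavy stone stamping slab has to slope a little so that it drains. Holding the steel pry bar, put its flat tip under the slab's overhanging edge across the ridge of the fulcrum block, press the handle down to the table and let go so that the bar's own weight holds the slab up; slip the wooden shim flat and lengthwise under the raised edge beside the fulcrum, a good third of its length in. Then draw the bar out clear of the slab so that the slab rests on the shim, and leave the bar lying; keep the gripper itself off the slab, do not shove the slab from its place and do not disturb the cup, the stamp or the bottle.

Things in the scene. Friction and masses are not known exactly. Their poses are not given: they have to be found in the camera images.
- fulcrum_ridge (a point): Top centre of the rounded (radius 8 mm) ridge of the fulcrum block, 30 mm above the table. The ridge runs along y; x points level from the ridge towards the slab; z is up. Two cheeks at the ridge's ends rise 18 mm above it and leave a 38 mm wide saddle for the bar.
- fulcrum: Hardwood fulcrum block, fixed to the table, 70 mm along y, 44 mm along x at the foot; origin on the table, 30 mm below fulcrum_ridge, same axes.
- slab_edge (a point): Middle of the stone slab's lower edge next to the fulcrum, at first 24 mm above the table. x points inwards under the slab, y along the edge, z up out of the slab. The edge is parallel to the fulcrum's ridge and 34 mm beyond it. The fulcrum stands 38 to 62 mm towards +y of this point, so the free place for the shim is on the -y side.
- slab: Loose grey stone slab, 200 mm (x) by 220 mm (y), 16 mm thick, about 1.6 kg, on two wooden runners 24 mm high and 200 mm long in y, set 55-75 and 130-150 mm in from the edge by the fulcrum. Levered up there, it tips about the farther runner. Origin on the table under its centre, axes as slab_edge.
- pry_grip (a point): Place to hold the pry bar, on its handle, half-way up (13 mm above the underside), 165 mm behind the tip's end, 75 mm before the handle's end. x points along the bar to the tip, y across, z up out of the bar. Centre of mass about 152 mm behind the tip's end.
- pry_bar: Loose dark steel bar, 240 mm, 0.81 kg, flat underside. From the tip: flat tip 45 long, 26 wide, 6 thick; shank 85, 18, 16; heavy handle 110, 26, 26 mm. With 20 mm of tip under the edge and the bar on the ridge it first slopes 25-30 degrees, handle up; let go with the handle down on the table, it keeps the edge raised by about 20 mm. Origin mid-length on the underside.
- pry_tip (a point): End of the bar's tip, middle of its width, on the underside. Axes as pry_grip.
- shim_centre (a point): Centre of the loose wooden shim, a plain block 120 mm long (x), 44 mm wide (y), 34 mm thick (z), lying flat with its centre 17 mm above the table, 0.12 kg. Too thick to go under the slab until the edge is raised.
- shim: The wooden shim; origin on its underside, 17 mm below shim_centre, same axes.
- dye_cup: Bystander: square black dye cup, 75 mm each way, with a brush standing in it; origin under its centre.
- stamp: Bystander: copper stamp, 90 x 90 mm, with a bow handle, 71 mm high; origin under its centre.
- bottle: Bystander: clear water bottle, 66 mm across, 200 mm high; origin under its centre.
Not all that is in view belongs to the job. Of the things that look like the pry_bar, take the one that is farthest from the robot's base at the start.

How it is judged:
By the outcome, as a careful person would: the job done as asked, in the order asked, and still so for the second after the job is handed in, with the robot touching nothing.
It also fails if it takes over 56 s, if anything falls off the work surface, if the arm or the gripper's body presses on something with over 40 N, if the wrist force passes 120 N, or if a joint passes its speed limit or range.

### The arm

A 6-joint arm with a two-finger parallel gripper is mounted at the origin on the work surface. World frame = base frame: x ahead of the robot, y to its left, z up, the work surface at z = 0. Lengths are in m, angles in rad, forces in N, time in s.
With the tool pointing down it reaches from about 0.35 to 0.975 m from the base axis. Payload 7.1 kg.
Tool frame: the origin (TCP) lies midway between the tips of the shut fingers; the grasp point (between the pads) lies 19 mm behind it; z points along the fingers, y is the line along which they close (so a half turn about z gives the same grasp; the last joint's range is limited). The gripper opens to 88 mm and grips with 3 to 60 N. Pads are 20 mm wide; open, the fingers measure 115 mm over their backs; the gripper's body (75 mm by 178 mm) begins 61 mm behind the grasp point.
Start: joints at [1.238, 0.423, 1.63, -0, 1.089, -0.019], TCP at [0.193, 0.594, 0.195] pointing down, gripper open.
Joint ranges: [-3, 3], [-0.9, 2.11], [0.09, 2.58], [-1.31, 4.45], [0.11, 2.69], [-2.54, 2.54]. Speed limits (rad/s): [2.39, 2.39, 3.01, 3.14, 3.14, 3.14].

### API

Orientations are given as a unit quaternion [x, y, z, w].
In Python, from rig import ctrl gives the robot as it stands. The module is installed in compiled form; this text tells all that it offers.
- The arm moves only by the tool apply_moves, never from a script. Its argument "deltas" is one flat list of numbers, 5 for each row, row after row: the shift along the tool's x, y, z scaled (see below), then the turn about the tool's z scaled (see below), then the closure, from 0 (fully open) to 1 (shut). In form: [dx, dy, dz, twist, gripper, dx, dy, dz, twist, gripper, ...]. A call has 1 to 5 rows; each row shifts and turns the commanded pose from where the row before left it, along the tool's axes as they then stand; what a row does not reach is not made up. The controller multiplies each number of a shift by 0.02 m and each number of a turn by 0.08 rad. A row lasts 1/8 s, in which the tool goes at most 62.5 mm and 10.7 degrees, less where a joint would pass 70% of its speed; a pose out of reach is approached as far as the arm can. A call with a number of a shift or a turn outside -1 to 1 is refused whole. A call with a gripper value outside its range is refused whole. The fingers move at their own pace and stop on an object; "force" is the grip in N (left out, the last holds). Time passes only in rows, so rows that do not move let the fingers close. It gives the time, the measured TCP pose, the force, the opening and the grip force at its end, in the units of the state.
- ctrl.state(): the state, without advancing time (a new reading comes with each control period).
- ctrl.camera(name): name is "scene" or "top" or "wrist"; returns (picture, depth): 384x512x3 uint8, red, green, blue; 384x512 float32, m along the optical axis (not along the pixel's ray), 0 where there is no reading.
- ctrl.camera_params(name): a dict with "camera_matrix" (3x3 intrinsics, pixels), "xyz" and "orientation" of the camera in the world. Camera axes: x right, y down, z forward; pixel columns grow to the right and rows downward; lengths in m; the calibration is good to about 2 mm. The wrist camera is an equidistant fisheye: a pixel r from the principal point sees the ray r / f radians off the axis. A picture is of the moment at which its call begins: read the wrist's pose just before it. camera_params takes no time and is no camera call; for the wrist camera it gives the pose at the moment of the call.
- ctrl.hand_in(): hands the job in; it is judged then, once.
The state is a dict: "clock": time; "joints": joint angles; "joint_velocities": joint speeds; "joint_efforts": joint torques, N m; "tcp_pos": TCP position; "eef_rot": TCP orientation; "force": force on the tool from outside, world axes, zero at the start; "wrist_torque": the same for the moment, N m; "finger_gap": finger opening in m; "grasp_force": force on a finger pad.
Only numpy, scipy, OpenCV 4.12 (cv2) and the standard library are available. Lean on these libraries where they do the work, as an engineer would, in place of code of your own. Each camera call takes 0.05 s, during which the arm holds its last target. There are 200 camera calls.

## Working session

There is one attempt and no reset: what is moved stays moved. The work goes in short steps, Python scripts to look and compute and a tool call to move; the robot and the scene stay as the last step left them, time stands still between calls to the robot, and variables do not carry over. Pictures are saved under pics/ and viewed, at most 10 in all, crops included, and the job is handed in when it is done.

Besides the shell and the picture viewer there is one more tool, called after ">>>" by a JSON object that holds its "api" and its "payload", one argument or row to a line. apply_moves: Moves the arm, as the interface text tells. Shifts and turns lie within -1 to 1; 1 stands for 0.02 m of shift or 0.08 rad of turn. Its arguments: {"type":"object","properties":{"deltas":{"type":"array","items":{"type":"number"}},"force":{"type":"number"}},"required":["deltas"]}

```bash
mkdir -p pics
cat > h.py <<'E'
import numpy as np, cv2
from scipy.spatial.transform import Rotation as R
from rig import ctrl
def cam(n):
    p=ctrl.camera_params(n); im,d=ctrl.camera(n); return im,d,p
def pose(p):
    q=np.array(p["orientation"]); 
    return (R.from_quat(q).as_matrix() if q.size==4 else q.reshape(3,3)), np.array(p["xyz"])
def ray(p,uv,fish=False):
    K=np.array(p["camera_matrix"]); uv=np.atleast_2d(uv).astype(float)
    a=np.c_[(uv[:,0]-K[0,2])/K[0,0],(uv[:,1]-K[1,2])/K[1,1]]
    if fish:
        r=np.linalg.norm(a,axis=1,keepdims=True)+1e-12
        d=np.c_[a/r*np.sin(r),np.cos(r)]
    else: d=np.c_[a,np.ones(len(a))]
    M,t=pose(p); return d@M.T,t
def plane(p,uv,z,fish=False):
    d,t=ray(p,uv,fish); return t+d*((z-t[2])/d[:,2])[:,None]
def cloud(p,depth):
    v,u=np.mgrid[:depth.shape[0],:depth.shape[1]]
    d,t=ray(p,np.c_[u.ravel(),v.ravel()]); return (t+d*depth.ravel()[:,None]).reshape(*depth.shape,3)
def save(n,im): cv2.imwrite("pics/"+n,im[:,:,::-1])
E
python3 - <<'E'
from h import *
s=ctrl.state(); print({k:np.round(v,3) for k,v in s.items()})
for n in("top","scene"):
    im,d,p=cam(n); save(n+"0.png",im); np.savez(n+"0.npz",im=im,d=d); print(n,p, d.min(),d.max())
E
```

```text
{'clock': np.float64(0.0), 'joints': array([ 1.238,  0.424,  1.631,  0.   ,  1.089, -0.019]), 'joint_velocities': array([-0.002, -0.002,  0.001, -0.   ,  0.003,  0.   ]), 'joint_efforts': array([-1.0000e-03, -5.4464e+01, -2.7366e+01,  6.4000e-02,  2.3000e-02,
       -0.0000e+00]), 'tcp_pos': array([0.193, 0.594, 0.194]), 'eef_rot': array([ 0.156,  0.988, -0.001, -0.   ]), 'force': array([ 0.009,  0.755, -0.749]), 'wrist_torque': array([-0.001,  0.052, -0.018]), 'grasp_force': np.float64(0.0), 'finger_gap': np.float64(0.088)}
top {'camera_matrix': array([[436.02565982,   0.        , 251.84831116],
       [  0.        , 436.02565982, 188.88168852],
       [  0.        ,   0.        ,   1.        ]]), 'xyz': array([ 0.35714513, -0.0300345 ,  1.38494518]), 'orientation': array([ 0.70619475, -0.7043482 ,  0.04433661, -0.05671723])} 0.0 2.3456726
scene {'camera_matrix': array([[430.30926068,   0.        , 256.63265415],
       [  0.        , 430.30926068, 193.53247724],
       [  0.        ,   0.        ,   1.        ]]), 'xyz': array([1.17327889, 0.30647527, 1.03729221]), 'orientation': array([ 0.47805124,  0.82000935, -0.26728111, -0.16617004])} 0.0 3.2769318
```

View pics/top0.png

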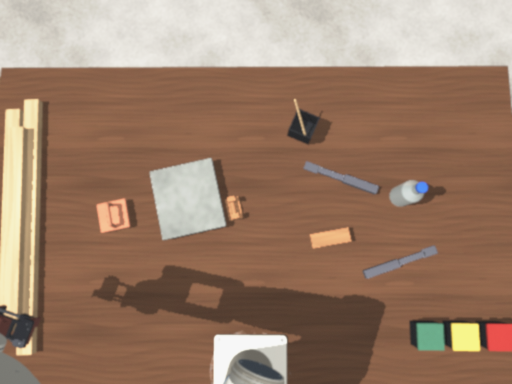

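View pics/scene0.png

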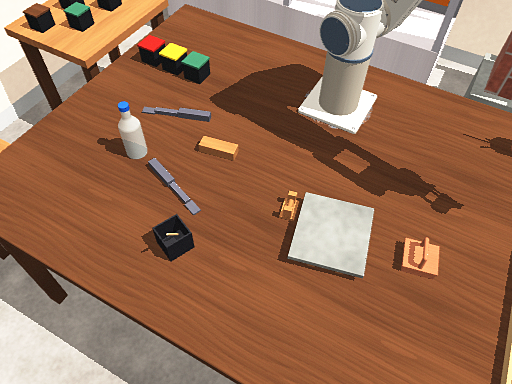

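Top view: the pry-bar candidates are A at (342,178), near the cup and bottle, and B at (400,262). The slab is at (188,199), the fulcrum at (234,208), the shim at (331,238), the stamp at (114,215), the cup at (303,126) and the bottle at (408,193).

Run:
```python
from h import *
f=np.load("top0.npz"); im,d=f["im"],f["d"]; p=ctrl.camera_params("top")
P=cloud(p,d); hsv=cv2.cvtColor(im,cv2.COLOR_RGB2HSV)
print("table z",np.median(P[100:150,60:140,2]))
Z=P[...,2]
m=((Z>0.008)&(d>0)).astype(np.uint8)
n,l,st,c=cv2.connectedComponentsWithStats(m)
for i in range(1,n):
    if st[i,4]<60: continue
    q=P[l==i]; zt=np.percentile(q[:,2],90)
    top=q[q[:,2]>zt-0.006] if st[i,4]<5000 else q
    r=cv2.minAreaRect(q[:,:2].astype(np.float32)*1000)
    print(i,st[i],"c",c[i].round(0),"zt",zt.round(3),"rect mm",np.round(r[0]),np.round(r[1]),round(r[2],1),"corn",cv2.boxPoints(r).round(0).tolist(),"mean",q.mean(0).round(3), np.median(im[l==i],0))
big=cv2.resize(im[100:290,200:450],None,fx=3,fy=3,interpolation=cv2.INTER_CUBIC); save("crop0.png",big)
```

```text
table z -0.00026373544853719455
72 [   0   99   42  285 9638] c [ 19. 239.] zt 0.36 rect mm [416. 680.] [816. 393.] 29.2 corn [[-36.0, 652.0], [156.0, 309.0], [868.0, 707.0], [676.0, 1050.0]] mean [0.42  0.665 0.129] [220. 188. 142.]
74 [287  99  33  45 486] c [302. 124.] zt 0.08 rect mm [ 755. -160.] [88. 78.] 67.2 corn [[702.0, -185.0], [774.0, -215.0], [808.0, -134.0], [737.0, -104.0]] mean [ 0.754 -0.163  0.057] [54.5 53.  53. ]
206 [ 149  158   77   82 4494] c [187. 198.] zt 0.044 rect mm [523. 198.] [220. 201.] 12.8 corn [[393.0, 272.0], [438.0, 75.0], [653.0, 124.0], [608.0, 321.0]] mean [0.521 0.197 0.04 ] [203. 207. 198.]
228 [315 166  63  28 498] c [349. 180.] zt 0.029 rect mm [ 587. -303.] [202.  27.] 69.9 corn [[540.0, -393.0], [565.0, -402.0], [635.0, -213.0], [609.0, -204.0]] mean [ 0.583 -0.313  0.022] [133. 134. 144.]
265 [389 180  39  26 703] c [407. 192.] zt 0.2 rect mm [ 535. -471.] [66. 66.] 75.8 corn [[495.0, -494.0], [559.0, -511.0], [575.0, -447.0], [511.0, -431.0]] mean [ 0.529 -0.458  0.122] [161. 163. 170.]
288 [224 195  19  25 282] c [233. 207.] zt 0.049 re
[... 469 characters left out ...]
435.0, -302.0], [413.0, -183.0]] mean [ 0.402 -0.245  0.034] [237. 180. 128.]
424 [363 249  67  29 517] c [391. 264.] zt 0.03 rect mm [ 326. -453.] [ 27. 218.] 19.1 corn [[278.0, -354.0], [349.0, -560.0], [375.0, -551.0], [304.0, -346.0]] mean [ 0.321 -0.435  0.023] [135. 135. 145.]
579 [ 409  320  103   31 2850] c [461. 335.] zt 0.078 rect mm [ 112. -619.] [ 90. 275.] 0.3 corn [[66.0, -481.0], [67.0, -756.0], [157.0, -756.0], [156.0, -481.0]] mean [ 0.121 -0.612  0.066] [139.5 127.   87. ]
607 [ 214  334   72   50 3412] c [250. 359.] zt 0.362 rect mm [39. -1.] [142. 216.] 0.7 corn [[-33.0, 106.0], [-30.0, -109.0], [111.0, -108.0], [109.0, 108.0]] mean [ 0.067 -0.002  0.129] [204. 203. 193.]
```

View pics/crop0.png

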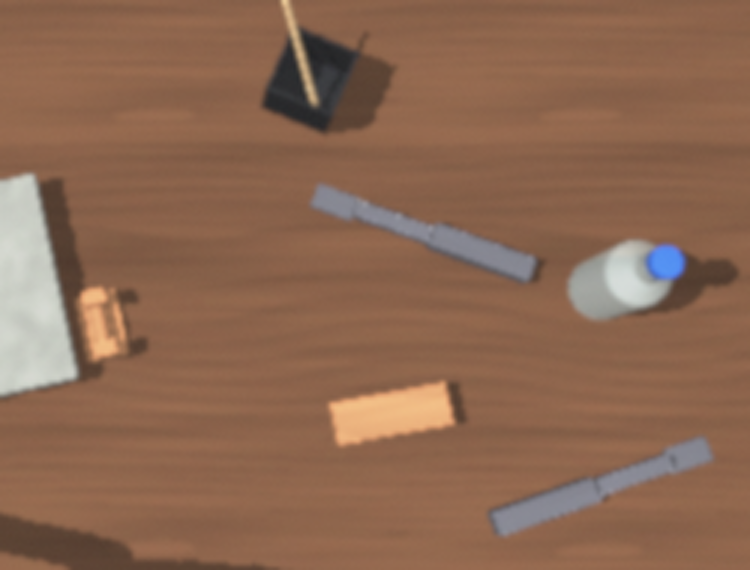

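A is about 0.66 m from the base and B about 0.56 m, so the bar to take is A, at pixel (342,178). Its tip points up-left at (308,166) and its handle end is near the bottle. The crop agrees: narrow tip at crop (330,200), thick handle at (485,255). Next I move there.

>>> {"api": "apply_moves", "payload": {
  "deltas": [-1,-0.75,0,1,0,-1,-0.75,0,1,0,-1,-0.75,0,1,0,-1,-0.75,0,1,0,-1,-0.75,0,1,0],
  "force": 20
}}

```text
clock: 0.72
tcp_pos: [0.2475, 0.4818, 0.1945]
eef_rot: [0.351, 0.937, -0.0, -0.0]
force: [0.7, -0.5, 0.1]
finger_gap: 0.0881
grasp_force: 0.0
```

>>> {"api": "apply_moves", "payload": {
  "deltas": [-1,-0.25,0,1,0,-1,-0.25,0,1,0,-1,-0.25,0,1,0,-1,-0.25,0,1,0,-1,-0.25,0,1,0]
}}

```text
clock: 1.35
tcp_pos: [0.2921, 0.3899, 0.1946]
eef_rot: [0.53, 0.848, -0.0, -0.0]
force: [-0.1, -0.5, -0.5]
finger_gap: 0.0879
grasp_force: 0.0
```

>>> {"api": "apply_moves", "payload": {
  "deltas": [-1,0.15,0,1,0,-1,0.15,0,1,0,-1,0.15,0,1,0,-1,0.15,0,1,0,-1,0.15,0,1,0]
}}

```text
clock: 1.98
tcp_pos: [0.3354, 0.2993, 0.1946]
eef_rot: [0.688, 0.726, -0.0, -0.0]
force: [-0.2, 0.2, 0.2]
finger_gap: 0.088
grasp_force: 0.0
```

>>> {"api": "apply_moves", "payload": {
  "deltas": [-1,0.6,0,1,0,-1,0.6,0,1,0,-1,0.6,0,1,0,-1,0.6,0,1,0,-1,0.6,0,1,0]
}}

```text
clock: 2.6
tcp_pos: [0.3845, 0.1943, 0.1947]
eef_rot: [0.818, 0.575, -0.0, -0.0]
force: [-0.1, -0.1, -0.5]
finger_gap: 0.0877
grasp_force: 0.0
```

```bash
cat >> h.py <<'E'
def go(x,y,z=None,yaw=None):
    """to world x,y,z (TCP), tool-x heading yaw deg; shifts in units AFTER the twist"""
    s=ctrl.state(); M=R.from_quat(s["eef_rot"]).as_matrix(); t=s["tcp_pos"]
    a=np.degrees(np.arctan2(M[1,0],M[0,0]))
    b=a if yaw is None else yaw
    r=np.radians(b); ex=np.array([np.cos(r),np.sin(r)]); ey=np.array([np.sin(r),-np.cos(r)])
    D=np.array([x,y])-t[:2]
    print("clk %.2f tcp"%s["clock"],np.round(t,4),"xhead %.1f"%a,"twist u %.2f"%(-np.radians((b-a+180)%360-180)/.08),"dx %.2f dy %.2f"%(D@ex/.02,D@ey/.02),"dz %.2f"%((t[2]-(t[2] if z is None else z))/.02),"F",np.round(s["force"],1),"gap %.4f gf %.1f"%(s["finger_gap"],s["grasp_force"]), "j6 %.2f"%s["joints"][5],"toolz",M[:,2].round(3))
E
python3 -c "
from h import *
go(.578,-.327,.195,69.8)"
```

```text
clk 2.60 tcp [0.3845 0.1943 0.1947] xhead 70.2 twist u 0.09 dx -21.12 dy 18.08 dz -0.02 F [-0.1 -0.1 -0.5] gap 0.0877 gf 0.0 j6 0.79 toolz [-0. -0. -1.]
```

>>> {"api": "apply_moves", "payload": {
  "deltas": [-1,0.85,0,0,0,-1,0.85,0,0,0,-1,0.85,0,0,0,-1,0.85,0,0,0,-1,0.85,0,0,0]
}}

```text
clock: 3.22
tcp_pos: [0.4309, 0.0714, 0.1947]
eef_rot: [0.817, 0.576, -0.0, -0.0]
force: [-0.3, 0.4, 0.4]
finger_gap: 0.088
grasp_force: 0.0
```

>>> {"api": "apply_moves", "payload": {
  "deltas": [-1,0.85,0,0,0,-1,0.85,0,0,0,-1,0.85,0,0,0,-1,0.85,0,0,0,-1,0.85,0,0,0]
}}

```text
clock: 3.85
tcp_pos: [0.4772, -0.0513, 0.1946]
eef_rot: [0.817, 0.576, -0.0, -0.0]
force: [0.2, 0.8, 0.1]
finger_gap: 0.0878
grasp_force: 0.0
```

>>> {"api": "apply_moves", "payload": {
  "deltas": [-1,0.85,0,0,0,-1,0.85,0,0,0,-1,0.85,0,0,0,-1,0.85,0,0,0,-1,0.85,0,0,0]
}}

```text
clock: 4.47
tcp_pos: [0.5238, -0.1741, 0.1946]
eef_rot: [0.817, 0.576, -0.0, -0.0]
force: [0.1, 0.0, 0.4]
finger_gap: 0.0876
grasp_force: 0.0
```

>>> {"api": "apply_moves", "payload": {
  "deltas": [-1,0.85,0.5,0,0,-1,0.85,0.5,0,0,-1,0.85,0.5,0,0,-1,0.85,0.5,0,0,-1,0.85,0.5,0,0]
}}

```text
clock: 5.1
tcp_pos: [0.5702, -0.2974, 0.1434]
eef_rot: [0.817, 0.576, -0.0, -0.001]
force: [-0.1, 0.7, -0.0]
finger_gap: 0.0877
grasp_force: 0.0
```

>>> {"api": "apply_moves", "payload": {
  "deltas": [-0.5,0.5,0.4,0,0,-0.5,0.5,0.4,0,0,0,0,0,0,0]
}}

```text
clock: 5.48
tcp_pos: [0.5821, -0.3218, 0.1278]
eef_rot: [0.818, 0.576, -0.0, -0.001]
force: [-0.2, 0.5, 0.2]
finger_gap: 0.0879
grasp_force: 0.0
```

Run:
```python
from h import *
go(.578,-.327,.003,69.8)
im,d,p=cam("wrist"); save("w1.png",im); np.savez("w1.npz",im=im,d=d); print(p)
```

```text
clk 5.47 tcp [ 0.5821 -0.3218  0.1278] xhead 70.3 twist u 0.11 dx -0.31 dy -0.10 dz 6.24 F [-0.2  0.5  0.2] gap 0.0879 gf 0.0 j6 -0.18 toolz [-0.001  0.001 -1.   ]
{'camera_matrix': array([[297.31863964,   0.        , 251.37365886],
       [  0.        , 297.31863964, 195.36896399],
       [  0.        ,   0.        ,   1.        ]]), 'xyz': array([ 0.60794982, -0.2488493 ,  0.31829773]), 'orientation': array([ 0.97531725, -0.16838847, -0.02505235,  0.1406199 ])}
```

View pics/w1.png

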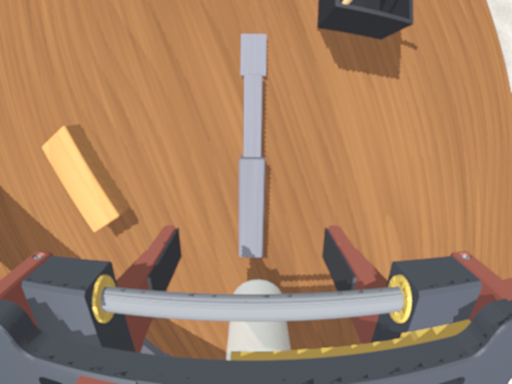

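The wrist view shows the bar lying straight ahead between the fingers: tip end at (254,34), handle from (252,157) to (251,257). The bottle is behind it at the bottom.

Run:
```python
from h import *
p=ctrl.camera_params("wrist")
t=plane(p,[(254,34)],.006,True)[0]; a,b=plane(p,[(252,157),(250.5,256)],.026,True)
print(t,a,b,np.linalg.norm(a-b),np.linalg.norm((t-b)[:2]))
u=(t-b)[:2]/np.linalg.norm((t-b)[:2]); print(u,np.degrees(np.arctan2(u[1],u[0])))
g=b[:2]+.075*u; print(g); go(g[0],g[1],.004,np.degrees(np.arctan2(u[1],u[0])))
```

```text
[ 0.63750473 -0.17192827  0.006     ] [ 0.59249457 -0.29225669  0.026     ] [ 0.55416585 -0.39523732  0.026     ] 0.10988221023896588 0.23835330673050023
[0.34964434 0.93688251] 69.53443688544414
[ 0.58038917 -0.32497113]
clk 5.53 tcp [ 0.582  -0.3213  0.1284] xhead 70.3 twist u 0.18 dx -0.20 dy -0.01 dz 6.22 F [ 0.7 -1.  -0.3] gap 0.0879 gf 0.0 j6 -0.18 toolz [-0.001  0.001 -1.   ]
```

>>> {"api": "apply_moves", "payload": {
  "deltas": [-0.95,0,1,0.2,0,0,0,1,0,0,0,0,1,0,0.4,0,0,1,0,0.5,0,0,1,0,0.5],
  "force": 13
}}

```text
clock: 6.15
tcp_pos: [0.5757, -0.339, 0.0272]
eef_rot: [0.822, 0.57, -0.0, -0.0]
force: [0.6, -0.4, 0.1]
finger_gap: 0.0611
grasp_force: 0.0
```

>>> {"api": "apply_moves", "payload": {
  "deltas": [0,0,0.7,0,0.5,0,0,0.5,0,0.6,0,0,0,0,1,0,0,0,0,1,0,0,0,0,1]
}}

```text
clock: 6.78
tcp_pos: [0.5764, -0.3397, 0.0057]
eef_rot: [0.822, 0.57, 0.0, 0.001]
force: [-0.1, 0.4, 0.1]
finger_gap: 0.011
grasp_force: 0.0
```

```bash
python3 -c "
from h import *
go(.575,-.339,.004,69.5)"
```

```text
clk 6.78 tcp [ 0.5764 -0.3397  0.0057] xhead 69.4 twist u -0.01 dx 0.01 dy -0.08 dz 0.09 F [-0.1  0.4  0.1] gap 0.0110 gf 0.0 j6 -0.19 toolz [ 0.001 -0.001 -1.   ]
```

Run:
```python
from h import *
im,d,p=cam("wrist"); save("w2.png",im); go(.575,-.339,.004,69.5)
```

```text
clk 6.83 tcp [ 0.5763 -0.3397  0.0056] xhead 69.4 twist u -0.02 dx 0.01 dy -0.07 dz 0.08 F [ 0.3  1.  -0.6] gap 0.0072 gf 0.0 j6 -0.19 toolz [ 0.001 -0.001 -1.   ]
```

View pics/w2.png

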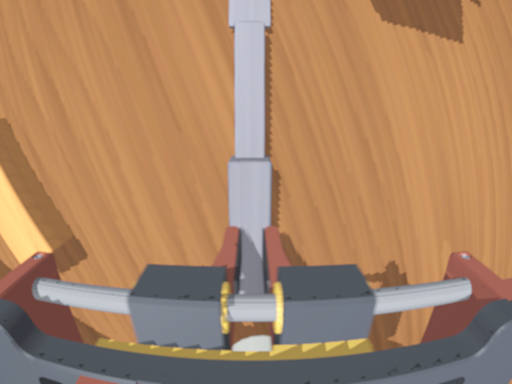

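>>> {"api": "apply_moves", "payload": {
  "deltas": [0,0,0,0,1]
}}

```text
clock: 6.95
tcp_pos: [0.5761, -0.3396, 0.0053]
eef_rot: [0.822, 0.569, 0.0, 0.0]
force: [-0.3, -0.4, 1.1]
finger_gap: 0.0009
grasp_force: 0.0
```

Run:
```python
from h import *
go(.575,-.339,.004,69.5)
im,d,p=cam("wrist")
v,u=np.mgrid[:384,:512]; dr,t=ray(p,np.c_[u.ravel(),v.ravel()],True)
M,_=pose(p); dc=dr@M; P=(t+dr*(d.ravel()/dc[:,2])[:,None]).reshape(384,512,3)
T=ctrl.state()["tcp_pos"]; h=np.radians(69.5); ex=np.array([np.cos(h),np.sin(h)]); ey=np.array([np.sin(h),-np.cos(h)])
for (a,b) in [(250,20),(250,100),(250,180),(250,230),(250,260),(250,285),(232,232),(272,232),(232,250),(238,250),(265,260),(228,300),(250,310),(250,350),(180,200),(330,200)]:
    q=P[b,a]; print((a,b),"along %.3f across %.3f z %.3f"%((q[:2]-T[:2])@ex,(q[:2]-T[:2])@ey,q[2]))
im2,d2,p2=cam("top"); Q=cloud(p2,d2)
print(p)
```

```text
clk 6.95 tcp [ 0.5761 -0.3396  0.0053] xhead 69.4 twist u -0.02 dx 0.01 dy -0.06 dz 0.07 F [-0.3 -0.4  1.1] gap 0.0009 gf 0.0 j6 -0.19 toolz [ 0.001 -0.    -1.   ]
(250, 20) along 0.136 across -0.001 z 0.008
(250, 100) along 0.084 across -0.001 z 0.016
(250, 180) along 0.037 across -0.001 z 0.026
(250, 230) along 0.009 across -0.001 z 0.036
(250, 260) along 0.009 across -0.001 z 0.072
(250, 285) along 0.008 across -0.001 z 0.091
(232, 232) along 0.003 across -0.012 z 0.025
(272, 232) along -0.007 across 0.014 z 0.001
(232, 250) along 0.011 across -0.010 z 0.066
(238, 250) along 0.011 across -0.007 z 0.065
(265, 260) along 0.011 across 0.006 z 0.076
(228, 300) along 0.032 across -0.006 z 0.135
(250, 310) along 0.027 across -0.001 z 0.132
(250, 350) along -0.106 across -0.001 z 0.020
(180, 200) along 0.017 across -0.050 z 0.001
(330, 200) along 0.017 across 0.055 z 0.001
{'camera_matrix': array([[297.31863964,   0.        , 251.37365886],
       [  0.        , 297.31863964, 195.36896399],
       [  0.        ,   0.        ,   1.        ]]), 'xyz': array([ 0.60277244, -0.26680114,  0.19577814]), 'orientation': array([ 0.97392439, -0.17610107, -0.02520847,  0.14079852])}
```

```bash
cat >> h.py <<'E'
def fcloud(p,d):
    v,u=np.mgrid[:384,:512]; dr,t=ray(p,np.c_[u.ravel(),v.ravel()],True)
    M,_=pose(p); return (t+dr*(d.ravel()/(dr@M)[:,2])[:,None]).reshape(384,512,3)
E
python3 - <<'E'
from h import *
f=np.load("w1.npz"); p={'camera_matrix':np.array([[297.31863964,0,251.37365886],[0,297.31863964,195.36896399],[0,0,1]]),'xyz':np.array([ 0.60794982,-0.2488493,0.31829773]),'orientation':np.array([ 0.97531725,-0.16838847,-0.02505235,0.1406199 ])}
P=fcloud(p,f["d"]); T=np.array([.5821,-.3218,.1278]); h=np.radians(70.3); ex=np.array([np.cos(h),np.sin(h)]); ey=np.array([np.sin(h),-np.cos(h)])
for r in range(222,300,8):
    row=[]
    for c in (130,150,165,172,178,182,325,328,332,340,350,365): 
        q=P[r,c]; row.append("%4.0f/%4.0f/%4.0f"%tuple(1000*np.array([(q-T)[:2]@ex,(q-T)[:2]@ey,q[2]-T[2]])))
    print(r,row)
im,d,p=cam("top"); Q=cloud(p,d)
print(im[160:200,300:385].shape); m=(Q[...,2]>.008)&(abs(Q[...,0]-.59)<.06)&(abs(Q[...,1]+.29)<.13); q=Q[m]
for z in (.012,.02,.028,.06): print(z,((q[:,2]>z)).sum())
save("t3.png",cv2.resize(im[130:230,270:420],None,fx=5,fy=5,interpolation=cv2.INTER_CUBIC))
E
```

```text
222 [' -50/-148/-126', ' -50/-122/-128', ' -49/-103/-127', ' -49/ -94/-126', ' -49/ -87/-128', ' -49/ -81/-126', ' -49/  86/-128', ' -49/  90/-128', ' -49/  95/-128', ' -49/ 104/-127', ' -49/ 117/-127', ' -50/ 137/-129']
230 [' -61/-150/-127', ' -60/-123/-127', '  11/ -51/  36', '  11/ -46/  36', '   9/ -44/  31', ' -59/ -83/-128', '   9/  44/  30', '  10/  45/  32', '  10/  47/  34', '  11/  51/  36', ' -59/ 118/-127', ' -60/ 138/-127']
238 [' -72/-152/-127', ' -71/-124/-127', '  11/ -47/  47', '  10/ -44/  45', '   4/ -44/  32', ' -70/ -84/-128', '   4/  44/  32', '   7/  44/  38', '  10/  44/  44', '  11/  48/  48', ' -70/ 119/-127', ' -71/ 140/-129']
246 [' -83/-153/-127', '  11/ -53/  58', '   9/ -46/  54', '   6/ -44/  47', '  -0/ -44/  34', ' -80/ -84/-128', '  -0/  44/  33', '   3/  43/  41', '   7/  44/  48', '  11/  45/  57', '  11/  50/  58', ' -82/ 141/-127']
254 ['  77/  -0/ 190', '  11/ -50/  66', '   8/ -44/  60', '   2/ -44/  49', '  -5/ -44/  35', ' -91/ -85/-127', '  -4/  43/  37', '  -1/  44/  42', '   3/  44/  50', '  11/  43/  65', '  11/  48/  67', ' -94/ 144/-1
[... 463 characters left out ...]
  90', '   9/ -44/  85', '  -4/ -44/  65', '-127/-102/-127', '-126/ -94/-127', '-127/ -89/-128', '-125/  93/-125', '-126/  97/-126', '  -9/  44/  55', '  -2/  44/  68', '   7/  44/  82', '  12/  47/  90']
286 ['  11/ -49/  96', '   5/ -45/  85', '  -7/ -44/  67', '-140/-104/-128', '-140/ -96/-128', '-138/ -90/-126', '-140/  96/-129', '-139/  99/-127', '-140/ 105/-128', '  -5/  44/  70', '   3/  44/  82', '  12/  45/  95']
294 ['  28/ -35/ 125', '  28/ -29/ 123', '  28/ -25/ 123', '  28/ -23/ 123', '  28/ -21/ 123', '  28/ -20/ 122', '  28/  21/ 121', '  28/  22/ 122', '  27/  23/ 121', '  28/  25/ 123', '  28/  28/ 123', '  28/  32/ 124']
(40, 85, 3)
0.012 1945
0.02 1791
0.028 1747
0.06 1728
```

View pics/t3.png

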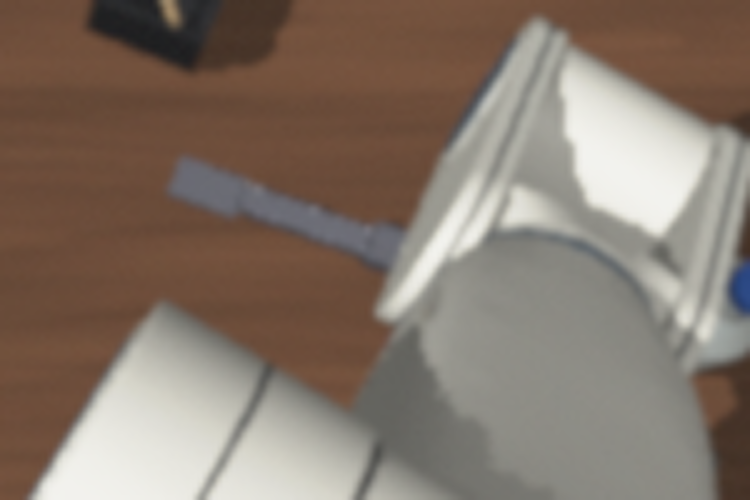

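The wrist depth puts the real fingertips about 30 mm above the reported TCP. At TCP z = 0.005 the tips were at about 0.035, so the fingers shut above the bar without touching it. I'll allow for the 30 mm, open, go lower and grip again.

>>> {"api": "apply_moves", "payload": {
  "deltas": [0,0,0,0,0.4,0,0,0,0,0.4,0,0,0,0,0.4,0,0,0,0,0.4,0,0,0,0,0.4]
}}

```text
clock: 7.72
tcp_pos: [0.5759, -0.3394, 0.0049]
eef_rot: [0.822, 0.57, -0.0, 0.0]
force: [-0.7, -0.9, -1.5]
finger_gap: 0.0472
grasp_force: 0.0
```

>>> {"api": "apply_moves", "payload": {
  "deltas": [0,0,0.5,0,0.4,0,0,0.5,0,0.4,0,0,0.45,0,0.4,0,0,0,0,0.4,0,0,0,0,0.9]
}}

```text
clock: 8.35
tcp_pos: [0.5759, -0.3395, -0.0242]
eef_rot: [0.822, 0.57, -0.0, -0.0]
force: [-0.0, -0.1, -0.1]
finger_gap: 0.0457
grasp_force: 0.0
```

>>> {"api": "apply_moves", "payload": {
  "deltas": [0,0,0,0,1,0,0,0,0,1,0,0,0,0,1]
}}

```text
clock: 8.72
tcp_pos: [0.5757, -0.3394, -0.0238]
eef_rot: [0.822, 0.57, -0.0, -0.0]
force: [-1.7, 0.8, 3.2]
finger_gap: 0.0259
grasp_force: 13.0
```

>>> {"api": "apply_moves", "payload": {
  "deltas": [0.03,0,-0.8,0,1,0.1,0,-0.8,0,1,0.18,0,-0.8,0,1,0.28,0,-0.8,0,1,0.38,0,-0.8,0,1]
}}

```text
clock: 9.35
tcp_pos: [0.5829, -0.3208, 0.0572]
eef_rot: [0.822, 0.569, 0.0, 0.0]
force: [-0.4, 0.8, -8.7]
finger_gap: 0.0262
grasp_force: 13.0
```

```bash
cat >> h.py <<'E'
def bar(n=None):
    """bar slope in the gripper seen by the wrist camera: centreline heights (tool frame: along, z above table)"""
    im,d,p=cam("wrist"); s=ctrl.state(); P=fcloud(p,d); T=s["tcp_pos"]; M=R.from_quat(s["eef_rot"]).as_matrix()
    L=(P-T)@M; z=P[...,2]
    m=(abs(L[...,1])<.007)&(L[...,0]>.02)&(L[...,0]<.2)&(d>0)&(L[...,2]>-.045)
    a,zz=L[...,0][m],z[m]
    for lo in np.arange(.02,.2,.015):
        k=(a>=lo)&(a<lo+.015)
        if k.sum()>4: print("%.3f z %.4f (%d)"%(a[k].mean(),np.median(zz[k]),k.sum()))
    if n: save(n,im)
    return im,P,L,s
E
python3 -c "
from h import *
bar(); go(.57,-.33)"
```

```text
0.027 z 0.0908 (757)
0.042 z 0.0830 (759)
0.057 z 0.0648 (575)
0.072 z 0.0571 (521)
0.087 z 0.0495 (440)
0.102 z 0.0422 (425)
0.117 z 0.0348 (300)
0.132 z 0.0161 (296)
0.147 z 0.0090 (226)
0.162 z 0.0006 (274)
0.172 z 0.0003 (55)
clk 9.40 tcp [ 0.5844 -0.3205  0.0594] xhead 69.5 twist u -0.00 dx -0.70 dy -0.51 dz 0.00 F [ 1.2  0.3 -6.6] gap 0.0261 gf 13.0 j6 -0.16 toolz [ 0.003 -0.001 -1.   ]
```

>>> {"api": "apply_moves", "payload": {
  "deltas": [0,0,0,0,1,0,0,-0.6,0,1,0,0,-0.8,0,1,0,0,-0.8,-0.5,1,0.5,0,-0.8,-1,1],
  "force": 60
}}

```text
clock: 10.02
tcp_pos: [0.5855, -0.3124, 0.1169]
eef_rot: [0.786, 0.618, -0.0, 0.0]
force: [-0.0, -0.1, -8.7]
finger_gap: 0.0257
grasp_force: 60.0
```

>>> {"api": "apply_moves", "payload": {
  "deltas": [1,0,0,-1,1,1,0,0,-1,1,1,0,0,-1,1,1,0,0,-1,1,1,0,0,-1,1]
}}

```text
clock: 10.65
tcp_pos: [0.5936, -0.2123, 0.1165]
eef_rot: [0.647, 0.762, -0.0, 0.0]
force: [-0.4, -0.6, -7.9]
finger_gap: 0.0258
grasp_force: 60.0
```

Run:
```python
from h import *
go(.537,-.131,.125,102.9)
f=np.load("top0.npz"); p=ctrl.camera_params("top"); P=cloud(p,f["d"]); im=f["im"]
e=np.array([-.2227,.975]); n=np.array([-.975,-.2227]); E0=np.array([.5455,.0995])
S=P[185:230,215:255].reshape(-1,3); x=(S[:,:2]-E0)@e; y=(S[:,:2]-E0)@n; z=S[:,2]
m=(z>.012)&(x<-.004)&(abs(x+.034)<.03)&(abs(y-.05)<.06)
for lo in np.arange(.012,.055,.006):
    k=m&(z>=lo)&(z<lo+.006)
    if k.sum()>3: print("%.3f n%d x %.3f..%.3f mean %.3f y %.3f..%.3f mean %.3f"%(lo,k.sum(),x[k].min(),x[k].max(),x[k].mean(),y[k].min(),y[k].max(),y[k].mean()))
im,P,L,s=bar("w4.png"); np.savez("w4.npz",P=P,L=L)
```

```text
clk 10.65 tcp [ 0.5936 -0.2123  0.1165] xhead 99.4 twist u -0.77 dx 4.59 dy -1.85 dz -0.43 F [-0.4 -0.6 -7.9] gap 0.0258 gf 60.0 j6 -0.53 toolz [ 0. -0. -1.]
0.012 n38 x -0.055..-0.013 mean -0.034 y 0.030..0.094 mean 0.059
0.018 n15 x -0.045..-0.024 mean -0.034 y 0.040..0.095 mean 0.060
0.024 n38 x -0.042..-0.022 mean -0.033 y 0.040..0.075 mean 0.056
0.030 n20 x -0.045..-0.029 mean -0.035 y 0.040..0.095 mean 0.061
0.036 n4 x -0.039..-0.028 mean -0.033 y 0.040..0.091 mean 0.062
0.042 n42 x -0.045..-0.021 mean -0.033 y 0.024..0.095 mean 0.063
0.048 n42 x -0.045..-0.023 mean -0.034 y 0.026..0.093 mean 0.059
0.027 z 0.1488 (767)
0.042 z 0.1310 (726)
0.057 z 0.1219 (563)
0.072 z 0.1142 (511)
0.087 z 0.1064 (438)
0.102 z 0.0986 (412)
0.118 z 0.0789 (283)
0.132 z 0.0717 (275)
0.144 z 0.0654 (151)
0.169 z 0.0005 (25)
0.177 z 0.0005 (167)
0.190 z 0.0006 (105)
```

View pics/w4.png

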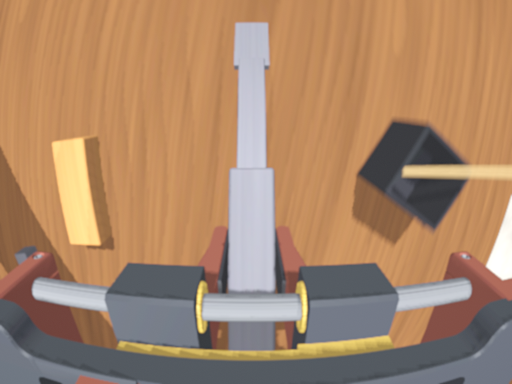

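Bar held at 27.4° tip down (tip end at (252,25)), the shim at (75,190), the cup at (415,175) well clear. Next I line up in front of the fulcrum.

>>> {"api": "apply_moves", "payload": {
  "deltas": [0,0,0,-0.75,1,1,-0.45,0,0,1,1,-0.45,0,0,1,1,-0.45,-0.1,0,1,1,-0.45,-0.1,0,1]
}}

```text
clock: 11.32
tcp_pos: [0.5406, -0.1423, 0.1206]
eef_rot: [0.625, 0.781, 0.0, 0.0]
force: [-0.1, 0.1, -7.7]
finger_gap: 0.0256
grasp_force: 60.0
```

>>> {"api": "apply_moves", "payload": {
  "deltas": [0.5,0,-0.1,0,1,0,0,0,0,1]
}}

```text
clock: 11.58
tcp_pos: [0.5396, -0.1327, 0.1226]
eef_rot: [0.625, 0.781, 0.0, 0.001]
force: [0.4, -0.7, -7.9]
finger_gap: 0.0255
grasp_force: 60.0
```

Run:
```python
from h import *
go(.537,-.1302,.1195,102.85)
im,P,L,s=bar("w5.png"); T=s["tcp_pos"]
# fulcrum + slab in the wrist view
e=np.array([-.2227,.975]); n=np.array([-.975,-.2227]); E0=np.array([.5455,.0995])
x=(P[...,:2]-E0)@e; y=(P[...,:2]-E0)@n; z=P[...,2]
for nm,m in (("cheeks",(z>.04)&(z<.054)&(x<-.01)&(x>-.06)&(abs(y-.06)<.05)),("slab",(z>.034)&(z<.046)&(x>-.01)&(x<.3)&(abs(y)<.2))):
    q=P[m]; print(nm,m.sum(),"x %.3f..%.3f med %.3f y %.3f..%.3f"%(x[m].min(),x[m].max(),np.median(x[m]),y[m].min(),y[m].max()),"z",np.median(q[:,2]).round(4))
    if nm=="cheeks":
        h,b=np.histogram(y[m],np.arange(.02,.105,.005)); print(h)
for yy in np.arange(-.1,.11,.025):
    k=(abs(y-yy)<.004)&(z>.034)&(z<.046)&(x>-.012)
    if k.sum(): print("edge y %.3f x %.4f"%(yy,np.percentile(x[k],1)))
np.savez("w5.npz",P=P)
```

```text
clk 11.57 tcp [ 0.5396 -0.1327  0.1226] xhead 102.7 twist u -0.03 dx 0.15 dy -0.10 dz 0.16 F [ 0.4 -0.7 -7.9] gap 0.0255 gf 60.0 j6 -0.48 toolz [ 0.001 -0.001 -1.   ]
0.027 z 0.1566 (767)
0.042 z 0.1484 (768)
0.057 z 0.1298 (562)
0.072 z 0.1219 (522)
0.087 z 0.1142 (473)
0.102 z 0.1062 (399)
0.117 z 0.0986 (289)
0.132 z 0.0795 (287)
0.146 z 0.0723 (214)
0.179 z 0.0108 (249)
0.187 z 0.0271 (79)
cheeks 147 x -0.046..-0.043 med -0.044 y 0.025..0.095 z 0.0458
[ 3 22 22 22  2  0  0  0  0  0  0  8 22 26 20  0]Traceback (most recent call last):
  File "<stdin>", line 8, in <module>
    return umr_minimum(a, axis, None, out, keepdims, initial, where)
ValueError: zero-size array to reduction operation minimum which has no identity
```

View pics/w5.png

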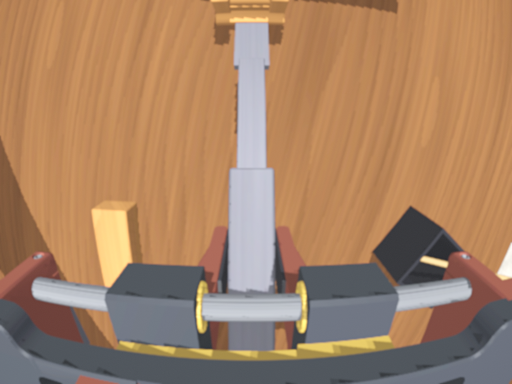

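>>> {"api": "apply_moves", "payload": {
  "deltas": [0,-0.12,0.45,0,1,0.7,0,0.36,0,1,0.7,0,0.36,0,1,0.7,0,0.36,0,1,0.7,0,0.36,0,1]
}}

```text
clock: 12.25
tcp_pos: [0.5239, -0.0775, 0.0835]
eef_rot: [0.625, 0.781, -0.0, -0.0]
force: [1.4, -0.4, -7.6]
finger_gap: 0.0256
grasp_force: 60.0
```

>>> {"api": "apply_moves", "payload": {
  "deltas": [0.7,0,0.36,0,1,0,0,0,0,1]
}}

```text
clock: 12.5
tcp_pos: [0.5202, -0.0638, 0.0762]
eef_rot: [0.624, 0.781, -0.0, -0.001]
force: [0.6, -0.2, -7.9]
finger_gap: 0.0255
grasp_force: 60.0
```

```bash
cat >> h.py <<'E'
e=np.array([-.2227,.975]); n=np.array([-.975,-.2227]); E0=np.array([.5455,.0995])
def sl(t): t=np.asarray(t); return (t[...,:2]-E0)@e,(t[...,:2]-E0)@n
E
python3 - <<'E'
from h import *
go(.537,-.1302,.1195,102.85)
im,P,L,s=bar("w6.png"); T=s["tcp_pos"]; print("tcp slab xy",sl(T))
x,y=sl(P); z=P[...,2]
# profile above bar line, and slab beyond
for x0 in np.arange(-.09,.05,.008):
    k=(abs(x-x0)<.004)&(abs(y-.06)<.01)
    if k.sum(): print("x %.3f zmed %.4f max %.4f n%d"%(x0,np.median(z[k]),z[k].max(),k.sum()))
m=(z>.03)&(z<.06)&(x>-.01); print("slab",m.sum(), np.median(z[m]) if m.any() else 0, x[m].min() if m.any() else 0)
E
```

```text
clk 12.50 tcp [ 0.5202 -0.0638  0.0762] xhead 102.8 twist u -0.02 dx -3.42 dy 0.08 dz -2.16 F [ 0.6 -0.2 -7.9] gap 0.0255 gf 60.0 j6 -0.37 toolz [-0.002  0.    -1.   ]
0.027 z 0.1102 (754)
0.043 z 0.1022 (766)
0.057 z 0.0836 (588)
0.073 z 0.0756 (521)
0.087 z 0.0680 (444)
0.102 z 0.0603 (417)
0.117 z 0.0528 (310)
0.133 z 0.0333 (293)
0.146 z 0.0261 (206)
0.160 z 0.0396 (408)
tcp slab xy (np.float64(-0.15440749041292948), np.float64(0.060423688162387204))
x -0.090 zmed 0.0800 max 0.0836 n364
x -0.082 zmed 0.0758 max 0.0790 n361
x -0.074 zmed 0.2667 max 0.2667 n1111
x -0.066 zmed 0.0673 max 0.0709 n309
x -0.058 zmed 0.0633 max 0.0663 n285
x -0.050 zmed 0.0591 max 0.0623 n267
x -0.042 zmed 0.0549 max 0.0578 n269
x -0.034 zmed 0.0392 max 0.0533 n188
x -0.026 zmed 0.0354 max 0.0384 n231
x -0.018 zmed 0.0313 max 0.0349 n207
x -0.010 zmed 0.0272 max 0.0302 n198
x -0.002 zmed 0.0290 max 0.0423 n239
x 0.006 zmed 0.0397 max 0.0428 n367
x 0.014 zmed 0.0405 max 0.0423 n76
slab 5856 0.04033448375397716 0.0004588126708558996
```

View pics/w6.png

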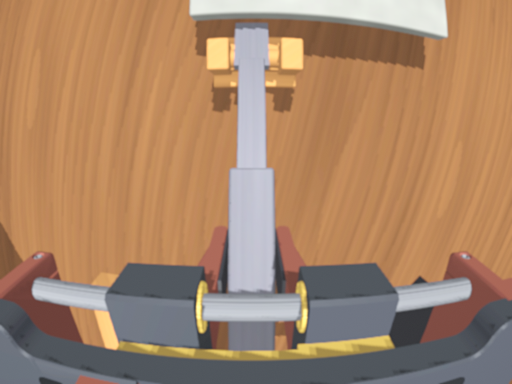

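The last view shows the bar centred in the saddle (cheeks at (218,53) and (292,53)). Its tip at (252,25) is just short of the slab edge at row 17. Next I slide it in along its own slope.

>>> {"api": "apply_moves", "payload": {
  "deltas": [0,0,0.05,0,1,0.4,0,0.21,0,1,0.4,0,0.21,0,1,0.45,0,0.23,0,1,0,0,0,0,1]
}}

```text
clock: 13.18
tcp_pos: [0.5148, -0.0396, 0.0623]
eef_rot: [0.624, 0.781, -0.0, -0.001]
force: [-0.6, 0.8, -6.8]
finger_gap: 0.0256
grasp_force: 60.0
```

Run:
```python
from h import *
go(.537,-.1302,.1195,102.85)
im,P,L,s=bar(); T=s["tcp_pos"]; print("tcp slab xy",sl(T),s["wrist_torque"])
x,y=sl(P); z=P[...,2]
for x0 in np.arange(-.04,.03,.006):
    k=(abs(x-x0)<.003)&(abs(y-.06)<.01)
    if k.sum(): print("x %.3f zmed %.4f max %.4f n%d"%(x0,np.median(z[k]),z[k].max(),k.sum()))
m=(z>.034)&(z<.06)&(x>-.01); print("slab",m.sum(), np.median(z[m]), np.percentile(x[m],1),np.percentile(y[m],[1,99]))
```

```text
clk 13.18 tcp [ 0.5148 -0.0396  0.0623] xhead 102.7 twist u -0.03 dx -4.66 dy 0.07 dz -2.86 F [-0.6  0.8 -6.8] gap 0.0256 gf 60.0 j6 -0.32 toolz [-0.001  0.    -1.   ]
0.027 z 0.0964 (771)
0.042 z 0.0884 (759)
0.057 z 0.0699 (579)
0.072 z 0.0620 (509)
0.087 z 0.0542 (474)
0.102 z 0.0466 (405)
0.117 z 0.0394 (294)
0.132 z 0.0392 (472)
0.148 z 0.0406 (379)
0.158 z 0.0404 (145)
tcp slab xy (np.float64(-0.1292400834438448), np.float64(0.060730673191725884)) [0.28407569 0.17866449 0.00174478]
x -0.040 zmed 0.0533 max 0.0560 n242
x -0.034 zmed 0.0501 max 0.0533 n240
x -0.028 zmed 0.0469 max 0.0495 n224
x -0.022 zmed 0.0440 max 0.0470 n196
x -0.016 zmed 0.0407 max 0.0436 n224
x -0.010 zmed 0.0262 max 0.0404 n115
x -0.004 zmed 0.0235 max 0.0261 n187
x 0.002 zmed 0.0361 max 0.0421 n360
x 0.008 zmed 0.0406 max 0.0428 n228
x 0.014 zmed 0.0407 max 0.0429 n223
x 0.020 zmed 0.0406 max 0.0424 n214
x 0.026 zmed 0.0406 max 0.0428 n210
slab 12567 0.040532148959610464 0.0012525586604917314 [-0.10709832  0.10689435]
```

>>> {"api": "apply_moves", "payload": {
  "deltas": [0,0,0,0,1,-0.31,0,0.45,0,1,-0.31,0,0.4,0,1,-0.24,0,0.43,0,1,-0.23,0,0.43,0,1],
  "force": 12
}}

```text
clock: 13.85
tcp_pos: [0.5201, -0.062, 0.0278]
eef_rot: [0.625, 0.781, -0.0, -0.001]
force: [-1.7, 7.3, -6.0]
finger_gap: 0.0257
grasp_force: 12.0
```

Run:
```python
from h import *
go(.537,-.1302,.1195,102.85)
im,P,L,s=bar(); T=s["tcp_pos"]; print("tcp slab xy",sl(T))
x,y=sl(P); z=P[...,2]
m=(z>.034)&(z<.09)&(x>.002)&(x<.03)&(abs(y)<.1); print("slab",m.sum(), np.median(z[m]))
```

```text
clk 13.85 tcp [ 0.5201 -0.062   0.0278] xhead 102.6 twist u -0.05 dx -3.51 dy 0.07 dz -4.58 F [-1.7  7.3 -6. ] gap 0.0257 gf 12.0 j6 -0.36 toolz [-0.001  0.001 -1.   ]
0.028 z 0.0706 (705)
0.043 z 0.0684 (786)
0.057 z 0.0561 (790)
0.073 z 0.0538 (677)
0.087 z 0.0516 (647)
0.102 z 0.0494 (632)
0.117 z 0.0469 (594)
0.131 z 0.0450 (413)
0.145 z 0.0328 (339)
tcp slab xy (np.float64(-0.15218435119161305), np.float64(0.06099637155158044))
slab 1509 0.04566569102529747
```

>>> {"api": "apply_moves", "payload": {
  "deltas": [-0.1,0,0.45,0,1,-0.1,0,0.45,0,1,-0.1,0,0.45,0,1,-0.1,0,0.4,0,1,0,0,0.2,0,1]
}}

```text
clock: 14.52
tcp_pos: [0.5221, -0.0696, -0.0109]
eef_rot: [0.625, 0.781, -0.0, -0.0]
force: [-4.8, 1.0, 16.1]
finger_gap: 0.0261
grasp_force: 12.0
```

Run:
```python
from h import *
go(.537,-.1302,.1195,102.85)
im,P,L,s=bar(); T=s["tcp_pos"]; print("tcp slab xy",sl(T))
x,y=sl(P); z=P[...,2]
m=(z>.034)&(z<.09)&(x>.002)&(x<.03)&(abs(y)<.1); print("slab",m.sum(), np.median(z[m]))
```

```text
clk 14.53 tcp [ 0.5221 -0.0696 -0.0109] xhead 102.7 twist u -0.04 dx -3.12 dy 0.05 dz -6.52 F [-4.8  1.  16.1] gap 0.0261 gf 12.0 j6 -0.38 toolz [-0.  0. -1.]
0.056 z 0.0338 (65)
tcp slab xy (np.float64(-0.15976261311017576), np.float64(0.060539841541008346))
slab 0 nan
  return _methods._mean(a, axis=axis, dtype=dtype,
  ret = ret.dtype.type(ret / rcount)
```

>>> {"api": "apply_moves", "payload": {
  "deltas": [0,0,0,0,0.4,0,0,0,0,0.4,0,0,0,0,0.4,0,0,0,0,0.4,0,0,-0.5,0,0.4]
}}

```text
clock: 15.2
tcp_pos: [0.5216, -0.0696, -0.0004]
eef_rot: [0.625, 0.781, -0.0, -0.001]
force: [-0.3, -0.1, 1.1]
finger_gap: 0.0527
grasp_force: 0.0
```

>>> {"api": "apply_moves", "payload": {
  "deltas": [0,0,-1,0,0.3,0,0,-1,0,0.2,0,0,-1,0,0.1,0,0,-1,0,0.1,-1,-1,-0.5,0,0.1]
}}

```text
clock: 15.82
tcp_pos: [0.5085, -0.0933, 0.0916]
eef_rot: [0.624, 0.781, 0.001, 0.001]
force: [0.4, 0.7, 0.4]
finger_gap: 0.0789
grasp_force: 0.0
```

```bash
cat >> h.py <<'E'
def topslab():
    im,d,p=cam("top"); P=cloud(p,d); x,y=sl(P); z=P[...,2]
    for x0 in (.01,.05,.1,.15,.19):
        r=[]
        for y0 in (-.08,-.03,.03,.08):
            k=(abs(x-x0)<.012)&(abs(y-y0)<.015)&(z>.02)&(z<.1)
            r.append("%.4f(%d)"%(np.median(z[k]) if k.any() else 0,k.sum()))
        print("x",x0,r)
    hsv=cv2.cvtColor(im,cv2.COLOR_RGB2HSV)
    m=((z>.03)&(z<.075)&(hsv[...,1]<40)&(abs(x-.1)<.15)&(abs(y)<.16)).astype(np.uint8)
    q=np.c_[x[m>0],y[m>0]].astype(np.float32)*1000; r=cv2.minAreaRect(q); print("slab rect (slab frame mm)",np.round(r[0],1),np.round(r[1],1),round(r[2],1))
    return im,P,x,y
E
python3 - <<'E'
from h import *
go(.4098,-.2834,.03,100.4)
im,P,L,s=bar()
x,y=sl(P); z=P[...,2]
m=(z>.034)&(z<.09)&(x>.002)&(x<.02)&(abs(y)<.1); print("slab",m.sum(), np.median(z[m]) if m.any() else 0)
for x0 in np.arange(-.22,0,.02):
    k=(abs(x-x0)<.005)&(abs(y-.06)<.008); print("bar x %.3f z %.4f"%(x0,np.median(z[k]) if k.any() else 0))
topslab()
E
```

```text
clk 15.82 tcp [ 0.5085 -0.0933  0.0916] xhead 102.8 twist u 0.52 dx -8.46 dy -6.57 dz 3.08 F [0.4 0.7 0.4] gap 0.0789 gf 0.0 j6 -0.43 toolz [ 0.003 -0.001 -1.   ]
0.028 z 0.0005 (236)
0.042 z 0.0005 (225)
0.057 z 0.0007 (240)
0.073 z 0.0006 (238)
0.088 z 0.0006 (239)
0.102 z 0.0007 (226)
0.117 z 0.0006 (235)
0.134 z 0.0112 (403)
0.147 z 0.0482 (318)
0.160 z 0.0479 (112)
0.180 z 0.0009 (130)
0.187 z 0.0003 (60)
slab 166 0.05590801086486262
bar x -0.220 z 0.0000
bar x -0.200 z 0.0288
bar x -0.180 z 0.0323
bar x -0.160 z 0.2353
bar x -0.140 z 0.0388
bar x -0.120 z 0.0424
bar x -0.100 z 0.0355
bar x -0.080 z 0.0388
bar x -0.060 z 0.0422
bar x -0.040 z 0.0456
bar x -0.020 z 0.0408
x 0.01 ['0.0622(48)', '0.0634(49)', '0.0632(56)', '0.0626(64)']
x 0.05 ['0.0575(74)', '0.0580(76)', '0.0577(74)', '0.0573(77)']
x 0.1 ['0.0505(70)', '0.0483(70)', '0.0494(71)', '0.0485(77)']
x 0.15 ['0.0404(68)', '0.0407(70)', '0.0404(72)', '0.0401(75)']
x 0.19 ['0.0332(71)', '0.0342(69)', '0.0341(72)', '0.0344(69)']
slab rect (slab frame mm) [77.9 -0.4] [253.4 219.7] 1.0
```

>>> {"api": "apply_moves", "payload": {
  "deltas": [-1,-0.8,0,0.5,0.1,-1,-0.8,0,0,0.1,-1,-0.8,0,0,0.1,-1,-0.8,0,0,0.1,-1,-0.8,0,0,0.1]
}}

```text
clock: 16.55
tcp_pos: [0.4471, -0.2072, 0.0897]
eef_rot: [0.64, 0.768, 0.0, 0.0]
force: [-0.1, 0.8, -0.0]
finger_gap: 0.0789
grasp_force: 0.0
```

>>> {"api": "apply_moves", "payload": {
  "deltas": [-1,-0.8,0,0,0.1,-1,-0.8,0,0,0.1,-0.5,-0.8,0,0,0.1,0,0,0,0,0.1]
}}

```text
clock: 17.05
tcp_pos: [0.4082, -0.2647, 0.0896]
eef_rot: [0.641, 0.768, 0.0, -0.0]
force: [-0.4, 0.7, -0.0]
finger_gap: 0.0791
grasp_force: 0.0
```

```bash
cat > shim.py <<'E'
from h import *
go(.4098,-.2834,-.024,100.4)
im,d,p=cam("wrist"); P=fcloud(p,d); s=ctrl.state(); T=s["tcp_pos"]; L=(P-T)@R.from_quat(s["eef_rot"]).as_matrix()
z=P[...,2]; m=(z>.028)&(z<.040)&(abs(L[...,1])<.04)&(L[...,0]<.16)&(L[...,0]>-.1)
q=P[m][:,:2].astype(np.float32)*1000; r=cv2.minAreaRect(q); b=cv2.boxPoints(r); print("shim",m.sum(),np.round(r[0],1),np.round(r[1],1),round(r[2],1),b.round(0).tolist(),np.median(z[m]).round(4),"tool x %.3f..%.3f y %.3f..%.3f"%(L[...,0][m].min(),L[...,0][m].max(),L[...,1][m].min(),L[...,1][m].max()))
E
python3 shim.py
```

```text
clk 17.05 tcp [ 0.4082 -0.2647  0.0896] xhead 100.3 twist u -0.03 dx -0.93 dy -0.09 dz 5.68 F [-0.4  0.7 -0. ] gap 0.0791 gf 0.0 j6 -0.78 toolz [-0.001  0.001 -1.   ]
shim 6873 [ 403.2 -245.4] [ 44.4 119.4] 10.8 [[370.0, -191.0], [393.0, -308.0], [436.0, -300.0], [414.0, -183.0]] 0.0346 tool x -0.040..0.079 y -0.025..0.021
```

>>> {"api": "apply_moves", "payload": {
  "deltas": [-0.95,-0.1,1,-0.1,0.1,0,0,1,0,0.2,0,0,1,0,0.25,0,0,1,0,0.3,0,0,1,0,0.35],
  "force": 25
}}

```text
clock: 17.73
tcp_pos: [0.4112, -0.2829, -0.0109]
eef_rot: [0.637, 0.771, 0.0, 0.0]
force: [1.1, 0.1, 0.2]
finger_gap: 0.058
grasp_force: 0.0
```

>>> {"api": "apply_moves", "payload": {
  "deltas": [0,0,0.65,0,0.35,0,0,0,0,1,0,0,0,0,1,0,0,0,0,1,0,0,0,0,1]
}}

```text
clock: 18.35
tcp_pos: [0.4107, -0.2839, -0.0228]
eef_rot: [0.637, 0.771, 0.0, 0.0]
force: [0.6, -0.7, -1.3]
finger_gap: 0.0436
grasp_force: 25.0
```

>>> {"api": "apply_moves", "payload": {
  "deltas": [0,0,-0.3,0,1,0,0,-0.5,0,1,0,0,-1,0,1,0,0,-1,0,1,0,0,0,0,1]
}}

```text
clock: 18.98
tcp_pos: [0.4116, -0.2845, 0.0344]
eef_rot: [0.637, 0.771, 0.0, 0.002]
force: [-0.0, -0.8, -1.6]
finger_gap: 0.0437
grasp_force: 25.0
```

```bash
cat > held.py <<'E'
from h import *
im,d,p=cam("wrist"); P=fcloud(p,d); s=ctrl.state(); T=s["tcp_pos"]; L=(P-T)@R.from_quat(s["eef_rot"]).as_matrix()
z=P[...,2]-T[2]; hsv=cv2.cvtColor(im,cv2.COLOR_RGB2HSV)
m=(L[...,0]>.014)&(L[...,0]<.12)&(abs(L[...,1])<.03)&(z>.0)&(z<.09)&(hsv[...,1]>60)
a=L[...,0]
for lo in np.arange(.015,.12,.012):
    k=m&(a>=lo)&(a<lo+.012)
    if k.sum()>4: print("a %.3f zrel %.4f y %.3f..%.3f n%d"%(a[k].mean(),np.median(z[k]),L[...,1][k].min(),L[...,1][k].max(),k.sum()))
print("front",a[m].max())
E
python3 held.py; python3 -c "
from h import *
x,y=-.094,-.03
t=E0+x*e+y*n; go(t[0],t[1],.1,102.85)"
```

```text
a 0.021 zrel 0.0586 y -0.022..0.022 n1998
a 0.033 zrel 0.0586 y -0.022..0.022 n2204
a 0.045 zrel 0.0585 y -0.022..0.022 n2355
a 0.057 zrel 0.0584 y -0.022..0.022 n2473
a 0.069 zrel 0.0584 y -0.022..0.022 n2581
a 0.081 zrel 0.0584 y -0.022..0.022 n2613
a 0.092 zrel 0.0583 y -0.022..0.022 n2267
front 0.09811033091790891
clk 19.02 tcp [ 0.411  -0.2841  0.0335] xhead 100.8 twist u -0.44 dx 12.51 dy 12.32 dz -3.33 F [-0.3 -0.  -1. ] gap 0.0436 gf 25.0 j6 -0.82 toolz [ 0.002 -0.001 -1.   ]
```

>>> {"api": "apply_moves", "payload": {
  "deltas": [0,0.5,-1,-0.45,1,0.4,1,-0.8,0,1,0.8,1,0,0,1,0.8,1,0,0,1,0.8,1,0,0,1]
}}

```text
clock: 19.65
tcp_pos: [0.4857, -0.2085, 0.0678]
eef_rot: [0.623, 0.782, -0.0, -0.001]
force: [-0.3, -0.0, -1.1]
finger_gap: 0.0437
grasp_force: 25.0
```

>>> {"api": "apply_moves", "payload": {
  "deltas": [0.8,1,0,0,1,0.8,1,0,0,1,0.8,1,0,0,1,0.8,1,0,0,1,0.8,1,0,0,1]
}}

```text
clock: 20.27
tcp_pos: [0.5652, -0.1082, 0.0676]
eef_rot: [0.623, 0.782, -0.0, -0.001]
force: [0.1, 0.3, -1.3]
finger_gap: 0.0433
grasp_force: 25.0
```

>>> {"api": "apply_moves", "payload": {
  "deltas": [0.8,1,0,0,1,0.8,1,0,0,1,0.8,0.8,0,0,1,0,0,0,0,1]
}}

```text
clock: 20.78
tcp_pos: [0.61, -0.0484, 0.0684]
eef_rot: [0.623, 0.783, 0.0, -0.0]
force: [1.0, -0.4, -1.3]
finger_gap: 0.0438
grasp_force: 25.0
```

```bash
python3 held.py
python3 - <<'E'
from h import *
t=E0-.15*e-.03*n; go(t[0],t[1],-.0225,102.85)
im,d,p=cam("wrist"); P=fcloud(p,d); x,y=sl(P); z=P[...,2]
for y0 in (-.09,-.06,-.03,0,.03):
    k=(abs(y-y0)<.006)&(z>.045)&(z<.075)&(x>-.015)&(x<.1)
    print(y0,k.sum(),"edge x %.4f z %.4f"%((np.percentile(x[k],1),np.median(z[k])) if k.any() else (0,0)))
E
```

```text
a 0.021 zrel 0.0578 y -0.022..0.022 n2002
a 0.033 zrel 0.0577 y -0.022..0.022 n2170
a 0.045 zrel 0.0578 y -0.022..0.022 n2339
a 0.057 zrel 0.0577 y -0.022..0.023 n2466
a 0.069 zrel 0.0577 y -0.022..0.023 n2582
a 0.081 zrel 0.0578 y -0.022..0.023 n2605
a 0.093 zrel 0.0577 y -0.022..0.023 n2476
a 0.099 zrel 0.0550 y -0.013..-0.011 n7
front 0.09932168930346959
clk 20.82 tcp [ 0.6092 -0.0492  0.0683] xhead 103.0 twist u 0.03 dx 0.45 dy 0.05 dz 4.54 F [ 0.6  0.5 -1.7] gap 0.0440 gf 25.0 j6 -0.33 toolz [-0.001 -0.    -1.   ]
-0.09 0 edge x 0.0000 z 0.0000
-0.06 0 edge x 0.0000 z 0.0000
-0.03 0 edge x 0.0000 z 0.0000
0 0 edge x 0.0000 z 0.0000
0.03 0 edge x 0.0000 z 0.0000
```

>>> {"api": "apply_moves", "payload": {
  "deltas": [0.3,0.05,1,0,1,0.1,0,1,0,1,0,0,1,0,1,0,0,1,0,1,0,0,0.45,0,1]
}}

```text
clock: 21.5
tcp_pos: [0.6074, -0.0418, -0.0224]
eef_rot: [0.623, 0.782, -0.001, -0.001]
force: [-1.2, 0.2, -1.5]
finger_gap: 0.0439
grasp_force: 25.0
```

>>> {"api": "apply_moves", "payload": {
  "deltas": [0.3,0,0,0,1,0.7,0,0,0,1,0.8,0,0,0,1,0,0,0,0,1]
}}

```text
clock: 22.0
tcp_pos: [0.6003, -0.005, -0.0198]
eef_rot: [0.622, 0.783, 0.0, 0.0]
force: [0.1, -0.8, -0.7]
finger_gap: 0.0437
grasp_force: 25.0
```

Run:
```python
from h import *
t=E0-.052*e-.03*n; go(t[0],t[1],-.0235,102.85); print(sl(ctrl.state()["tcp_pos"]))
im,P,x,y=topslab(); z=P[...,2]
im,d,p=cam("wrist"); P=fcloud(p,d); x,y=sl(P); z=P[...,2]; print("valid",(d>0).mean())
for x0 in np.arange(-.05,.05,.01):
    k=(abs(y+.03)<.01)&(abs(x-x0)<.004)&(z<.1)&(d>0)
    if k.any(): print("x %.3f z %.4f"%(x0,np.median(z[k])))
```

```text
clk 22.00 tcp [ 0.6003 -0.005  -0.0198] xhead 103.0 twist u 0.04 dx 3.10 dy -0.01 dz 0.19 F [ 0.1 -0.8 -0.7] gap 0.0437 gf 25.0 j6 -0.26 toolz [ 0.  0. -1.]
(np.float64(-0.1140999622817423), np.float64(-0.030131594433785918))
x 0.01 ['0.0631(50)', '0.0630(51)', '0.0000(0)', '0.0000(0)']
x 0.05 ['0.0576(71)', '0.0570(73)', '0.0565(68)', '0.0000(0)']
x 0.1 ['0.0494(70)', '0.0487(74)', '0.0496(49)', '0.0000(0)']
x 0.15 ['0.0410(69)', '0.0401(72)', '0.0403(9)', '0.0000(0)']
x 0.19 ['0.0340(65)', '0.0335(70)', '0.0000(0)', '0.0000(0)']
slab rect (slab frame mm) [105.6 -29.1] [197.9 162.7] 0.3
valid 0.9962259928385416
x -0.050 z 0.0379
x -0.040 z 0.0379
x -0.030 z 0.0379
x -0.020 z 0.0377
x -0.010 z 0.0006
x 0.000 z 0.0005
x 0.010 z 0.0014
x 0.020 z 0.0006
```

>>> {"api": "apply_moves", "payload": {
  "deltas": [0.7,0,0.1,0,1,0.8,0,0,0,1,0.8,0,0,0,1,0.8,0,0,0,1,0,0,0,0,1]
}}

```text
clock: 22.72
tcp_pos: [0.5862, 0.0552, -0.0223]
eef_rot: [0.622, 0.783, -0.0, -0.0]
force: [0.3, 0.6, -2.0]
finger_gap: 0.0434
grasp_force: 25.0
```

Run:
```python
from h import *
t=E0-.052*e-.03*n; go(t[0],t[1],-.024,102.85); print(sl(ctrl.state()["tcp_pos"]))
topslab()
```

```text
clk 22.73 tcp [ 0.5862  0.0552 -0.0223] xhead 103.0 twist u 0.04 dx 0.01 dy 0.01 dz 0.08 F [ 0.3  0.6 -2. ] gap 0.0434 gf 25.0 j6 -0.15 toolz [-0. -0. -1.]
(np.float64(-0.05227225480743841), np.float64(-0.02982554285930647))
x 0.01 ['0.0000(0)', '0.0000(0)', '0.0000(0)', '0.0000(0)']
x 0.05 ['0.0569(32)', '0.0000(0)', '0.0000(0)', '0.0000(0)']
x 0.1 ['0.0492(69)', '0.0484(75)', '0.0446(1)', '0.0000(0)']
x 0.15 ['0.0403(69)', '0.0405(71)', '0.0400(68)', '0.0000(0)']
x 0.19 ['0.0343(72)', '0.0336(69)', '0.0345(60)', '0.0000(0)']
slab rect (slab frame mm) [123.3 -29.6] [162.8 160.8] 0.2
```

>>> {"api": "apply_moves", "payload": {
  "deltas": [0,0,0.08,0,1,0,0,0,0,0.42,0,0,0,0,0.42,0,0,0,0,0.42,0,0,-0.4,0,0.42]
}}

```text
clock: 23.4
tcp_pos: [0.5861, 0.0535, -0.0162]
eef_rot: [0.623, 0.782, -0.0, -0.001]
force: [-0.6, -0.1, 0.2]
finger_gap: 0.0507
grasp_force: 0.0
```

>>> {"api": "apply_moves", "payload": {
  "deltas": [0,0,-1,0,0.42,0,0,-1,0,0.42,-0.5,0,-1,0,0.42,-1,-1,-1,0,0.42,-1,-1,-1,0,0.42]
}}

```text
clock: 24.02
tcp_pos: [0.559, -0.0044, 0.0863]
eef_rot: [0.623, 0.782, 0.001, 0.001]
force: [0.2, -0.6, -0.6]
finger_gap: 0.0509
grasp_force: 0.0
```

>>> {"api": "apply_moves", "payload": {
  "deltas": [-1,-1,0,0,0.42,-1,-1,0,0,0.42,-0.6,-0.5,0,0,0.42,0,0,0,0,0.42]
}}

```text
clock: 24.52
tcp_pos: [0.5219, -0.0664, 0.0849]
eef_rot: [0.624, 0.782, 0.0, 0.0]
force: [-0.0, 0.6, -0.4]
finger_gap: 0.0508
grasp_force: 0.0
```

```bash
cat > look.py <<'E'
from h import *
t=E0-.158*e+.06*n; go(t[0],t[1],-.011,102.85); print(sl(ctrl.state()["tcp_pos"]))
im,d,p=cam("wrist"); P=fcloud(p,d); s=ctrl.state(); x,y=sl(P); z=P[...,2]; hsv=cv2.cvtColor(im,cv2.COLOR_RGB2HSV)
m=(z>.03)&(z<.04)&(abs(y+.03)<.04)&(x<.005)&(x>-.12); r=cv2.minAreaRect(np.c_[x[m],y[m]].astype(np.float32)*1000)
print("shim visible (slab mm)",m.sum(),np.round(r[0],1),np.round(r[1],1),round(r[2],1), "x %.3f..%.3f z %.4f"%(x[m].min(),x[m].max(),np.median(z[m])))
m=(z>.012)&(z<.06)&(hsv[...,1]<70)&(abs(y-.06)<.03)&(x<-.01)
for x0 in np.arange(-.22,0,.02):
    k=m&(abs(x-x0)<.004)
    if k.sum()>5: print("bar x %.3f z %.4f y %.4f (%.3f..%.3f)"%(x0,np.median(z[k]),(y[k].min()+y[k].max())/2,y[k].min(),y[k].max()))
print("bar end x",np.percentile(x[m],.5)); topslab()
E
python3 look.py
```

```text
clk 24.52 tcp [ 0.5219 -0.0664  0.0849] xhead 102.8 twist u -0.01 dx -0.08 dy -0.00 dz 4.80 F [-0.   0.6 -0.4] gap 0.0508 gf 0.0 j6 -0.37 toolz [ 0.001 -0.    -1.   ]
(np.float64(-0.1564589636260396), np.float64(0.05995289716404393))
shim visible (slab mm) 4481 [-35.2 -29.1] [44.2 80.5] 89.9 x -0.075..0.005 z 0.0345
bar x -0.200 z 0.0284 y 0.0611 (0.049..0.074)
bar x -0.180 z 0.0321 y 0.0610 (0.048..0.074)
bar x -0.160 z 0.0355 y 0.0611 (0.049..0.074)
bar x -0.140 z 0.0389 y 0.0610 (0.048..0.074)
bar x -0.120 z 0.0421 y 0.0606 (0.048..0.074)
bar x -0.100 z 0.0355 y 0.0607 (0.052..0.070)
bar x -0.080 z 0.0388 y 0.0610 (0.052..0.070)
bar x -0.060 z 0.0421 y 0.0610 (0.052..0.070)
bar x -0.040 z 0.0454 y 0.0607 (0.050..0.071)
bar x -0.020 z 0.0396 y 0.0607 (0.048..0.073)
bar end x -0.21296381702940867
x 0.01 ['0.0622(50)', '0.0603(78)', '0.0633(55)', '0.0634(66)']
x 0.05 ['0.0581(72)', '0.0573(71)', '0.0577(75)', '0.0571(76)']
x 0.1 ['0.0493(70)', '0.0482(73)', '0.0494(69)', '0.0495(74)']
x 0.15 ['0.0398(68)', '0.0401(69)', '0.0406(69)', '0.0405(73)']
x 0.19 ['0.0336(62)', '0.0338(71)', '0.0343(74)', '0.0337(72)']
slab rect (slab frame mm) [77.4 -0.5] [252.7 219.9] 0.8
```

>>> {"api": "apply_moves", "payload": {
  "deltas": [-0.05,-0.05,1,0,0.42,0,0,1,0,0.42,0,0,1,0,0.42,0,0,1,0,0.42,0,0,1,0,0.42],
  "force": 12
}}

```text
clock: 25.25
tcp_pos: [0.5217, -0.0661, -0.0167]
eef_rot: [0.623, 0.782, 0.0, 0.0]
force: [1.0, 0.8, -0.4]
finger_gap: 0.0511
grasp_force: 0.0
```

>>> {"api": "apply_moves", "payload": {
  "deltas": [0,0,0.05,0,0.5,0,0,0,0,1,0,0,0,0,1,0,0,0,0,1]
}}

```text
clock: 25.75
tcp_pos: [0.5216, -0.0669, -0.0161]
eef_rot: [0.623, 0.782, 0.0, 0.001]
force: [0.7, 1.9, 2.1]
finger_gap: 0.0261
grasp_force: 12.0
```

>>> {"api": "apply_moves", "payload": {
  "deltas": [0.09,0,-0.4,0,1,0.09,0,-0.4,0,1,0.09,0,-0.4,0,1,0.09,0,-0.4,0,1,0.05,0,-0.4,0,1]
}}

```text
clock: 26.38
tcp_pos: [0.5181, -0.0586, 0.0232]
eef_rot: [0.623, 0.782, -0.0, -0.001]
force: [-1.4, -0.2, -7.6]
finger_gap: 0.0256
grasp_force: 12.0
```

```bash
python3 -c "
from h import *
bar(); go(.5,0)
topslab()"
```

```text
0.032 z 0.0687 (166)
0.043 z 0.0675 (884)
0.057 z 0.0553 (726)
0.072 z 0.0532 (724)
0.087 z 0.0510 (701)
0.102 z 0.0488 (674)
0.117 z 0.0466 (626)
0.132 z 0.0444 (413)
0.144 z 0.0324 (281)
clk 26.43 tcp [ 0.5188 -0.0587  0.0241] xhead 102.9 twist u -0.00 dx 3.07 dy -0.26 dz 0.00 F [-0.7 -0.4 -6. ] gap 0.0258 gf 12.0 j6 -0.36 toolz [-0.  0. -1.]
x 0.01 ['0.0525(58)', '0.0508(76)', '0.0529(63)', '0.0519(71)']
x 0.05 ['0.0493(73)', '0.0497(76)', '0.0498(78)', '0.0497(75)']
x 0.1 ['0.0449(71)', '0.0444(74)', '0.0444(73)', '0.0450(73)']
x 0.15 ['0.0400(70)', '0.0402(67)', '0.0397(71)', '0.0404(76)']
x 0.19 ['0.0367(73)', '0.0369(74)', '0.0368(69)', '0.0366(71)']
slab rect (slab frame mm) [77.1 -0.2] [251.8 220.3] 0.5
```

>>> {"api": "apply_moves", "payload": {
  "deltas": [0,0,0,0,1,-0.4,0,-0.06,0,1,-0.8,0,-0.12,0,1,-1,0,-0.15,0,1,-1,0,-0.15,0,1],
  "force": 50
}}

```text
clock: 27.1
tcp_pos: [0.5337, -0.1231, 0.0327]
eef_rot: [0.623, 0.782, -0.0, 0.0]
force: [0.6, -0.8, -7.9]
finger_gap: 0.0256
grasp_force: 50.0
```

>>> {"api": "apply_moves", "payload": {
  "deltas": [-1,0,-0.15,0,1,-1,0,-0.15,0,1,-1,0,-0.15,0,1,-1,0,0,0,1,-1,0,0,0,1]
}}

```text
clock: 27.72
tcp_pos: [0.5558, -0.2202, 0.0416]
eef_rot: [0.623, 0.782, -0.0, -0.0]
force: [0.5, 0.4, -7.1]
finger_gap: 0.0251
grasp_force: 50.0
```

```bash
python3 -c "
from h import *
im,P,L,s=bar(); go(.5,0); print(sl(s['tcp_pos']))
topslab()"
```

```text
0.033 z 0.0866 (41)
0.044 z 0.0857 (650)
0.057 z 0.0737 (835)
0.073 z 0.0712 (727)
0.088 z 0.0689 (697)
0.102 z 0.0665 (667)
0.117 z 0.0642 (624)
0.131 z 0.0621 (433)
0.146 z 0.0498 (371)
clk 27.77 tcp [ 0.5571 -0.2226  0.0419] xhead 102.9 twist u -0.00 dx 11.49 dy -0.30 dz 0.00 F [ 3.1 -2.5 -6.8] gap 0.0256 gf 50.0 j6 -0.62 toolz [ 0.002 -0.002 -1.   ]
(np.float64(-0.3166455334720257), np.float64(0.060451591331237516))
x 0.01 ['0.0534(60)', '0.0510(78)', '0.0528(63)', '0.0526(67)']
x 0.05 ['0.0499(72)', '0.0492(73)', '0.0497(75)', '0.0491(75)']
x 0.1 ['0.0455(70)', '0.0439(69)', '0.0450(73)', '0.0451(76)']
x 0.15 ['0.0402(68)', '0.0398(70)', '0.0406(73)', '0.0408(74)']
x 0.19 ['0.0364(71)', '0.0368(69)', '0.0357(72)', '0.0371(71)']
slab rect (slab frame mm) [102.9   0.5] [199.7 219.8] 0.4
```

>>> {"api": "apply_moves", "payload": {
  "deltas": [0,0,0.5,0,1,0,0,0.8,0,1,0,0,0.5,0,1,0,0,0.4,0,1,0,0,0.4,0,1],
  "force": 12
}}

```text
clock: 28.45
tcp_pos: [0.5557, -0.2187, -0.0109]
eef_rot: [0.623, 0.782, -0.0, -0.0]
force: [0.6, -2.5, -6.3]
finger_gap: 0.0262
grasp_force: 12.0
```

>>> {"api": "apply_moves", "payload": {
  "deltas": [0,0,0.4,0,1,0,0,0.2,0,1,0,0,0,0,1]
}}

```text
clock: 28.82
tcp_pos: [0.5555, -0.2189, -0.0221]
eef_rot: [0.623, 0.782, -0.0, -0.0]
force: [-3.0, -1.5, -2.2]
finger_gap: 0.0254
grasp_force: 12.0
```

```bash
python3 -c "
from h import *
bar(); go(.5,0,-.025)"
```

```text
0.049 z 0.0167 (159)
0.058 z 0.0166 (776)
0.072 z 0.0166 (832)
0.088 z 0.0166 (811)
0.102 z 0.0166 (796)
0.117 z 0.0166 (767)
0.131 z 0.0162 (535)
0.140 z 0.0065 (35)
clk 28.88 tcp [ 0.5556 -0.2189 -0.0221] xhead 102.9 twist u -0.00 dx 11.29 dy -0.27 dz 0.15 F [-2.1 -0.1 -2.1] gap 0.0259 gf 12.0 j6 -0.62 toolz [-0. -0. -1.]
```

The bar lies flat on the table. Now I release it, rise clear and check.

>>> {"api": "apply_moves", "payload": {
  "deltas": [0,0,0,0,0.4,0,0,0,0,0.4,0,0,0,0,0.4,0,0,-0.3,0,0.4,0,0,-0.8,0,0.4]
}}

```text
clock: 29.5
tcp_pos: [0.5552, -0.2186, -0.0001]
eef_rot: [0.623, 0.782, -0.0, -0.001]
force: [-0.6, -0.4, -0.7]
finger_gap: 0.0524
grasp_force: 0.0
```

>>> {"api": "apply_moves", "payload": {
  "deltas": [0,0,-1,0,0.4,0,0,-1,0,0.4,0,0,-1,0,0.4,0,0,-1,0,0.4,0,0,-1,0,0.4]
}}

```text
clock: 30.12
tcp_pos: [0.5557, -0.2188, 0.1013]
eef_rot: [0.623, 0.782, 0.0, 0.0]
force: [-0.5, -0.3, -0.5]
finger_gap: 0.0527
grasp_force: 0.0
```

Run:
```python
from h import *
go(.5,0); im,P,x,y=topslab(); z=P[...,2]
a,_,_=cam("scene"); save("fin.png",a)
f=np.load("top0.npz"); P0=cloud(ctrl.camera_params("top"),f["d"])
for nm,c,w in (("cup",(.754,-.163),.075),("stamp",(.469,.429),.08),("bottle",(.535,-.471),.06)):
    for Q in (P0,P):
        k=(abs(Q[...,0]-c[0])<w)&(abs(Q[...,1]-c[1])<w)&(Q[...,2]>.012); print(nm,k.sum(),Q[k].mean(0).round(4))
k=(abs(x+.035)<.06)&(abs(y+.03)<.04)&(z>.026)&(z<.04)&(x<-.004); print("shim x %.3f..%.3f y %.3f..%.3f"%(x[k].min(),x[k].max(),y[k].min(),y[k].max()))
```

```text
clk 30.12 tcp [ 0.5557 -0.2188  0.1013] xhead 102.9 twist u -0.00 dx 11.29 dy -0.27 dz 0.00 F [-0.5 -0.3 -0.5] gap 0.0527 gf 0.0 j6 -0.62 toolz [ 0. -0. -1.]
x 0.01 ['0.0527(60)', '0.0516(79)', '0.0527(62)', '0.0524(66)']
x 0.05 ['0.0497(74)', '0.0498(72)', '0.0500(75)', '0.0508(77)']
x 0.1 ['0.0450(70)', '0.0448(73)', '0.0452(72)', '0.0447(74)']
x 0.15 ['0.0402(67)', '0.0404(69)', '0.0400(73)', '0.0406(74)']
x 0.19 ['0.0364(72)', '0.0367(71)', '0.0370(70)', '0.0361(71)']
slab rect (slab frame mm) [103.1   0.4] [200.3 219.5] 0.5
cup 458 [ 0.7543 -0.1631  0.0598]
cup 458 [ 0.7538 -0.1626  0.0597]
stamp 841 [0.4691 0.4292 0.0332]
stamp 846 [0.469  0.4292 0.033 ]
bottle 694 [ 0.5294 -0.4582  0.1236]
bottle 687 [ 0.5295 -0.4582  0.1236]
shim x -0.076..-0.004 y -0.051..-0.007
```

View pics/fin.png

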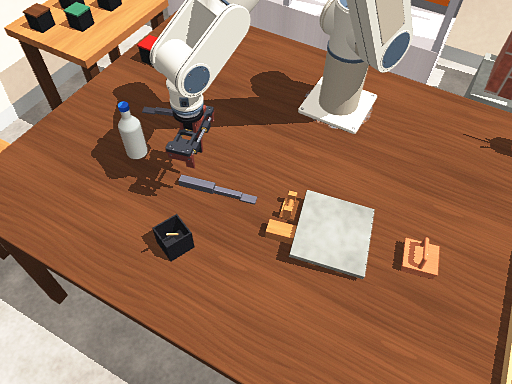

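The final view shows the shim under the slab's edge beside the fulcrum at (281,229). The bar lies clear at (218,189), the slab is in place at (333,233), and the cup, stamp and bottle have not moved.

```bash
python3 -c "
from rig import ctrl
print(ctrl.hand_in())"
```

```text
the job is handed in; nothing more can be done
None
```

The job is handed in: the slab rests sloped on the shim (about 45 mm of its 120 mm under the edge), the pry bar lies clear on the table, and the slab, cup, stamp and bottle are where they started; it took 30 s of the 56 s allowed.

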